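Set a stirrer drive's collar on its shaft flat and hold it for tightening

ROBOT

A 6-joint arm with a two-finger parallel gripper is mounted at the origin on a cart in front of the work surface, level with it; the furniture and walls round the work are solid. World frame = base frame: x ahead of the robot, y to its left, z up, the work surface at z = 0. Lengths are in m, angles in rad, forces in N, time in s.
With the tool pointing down it reaches from about 0.35 to 0.975 m from the base axis. Payload 17.4 kg.
Tool frame: the origin (TCP) lies midway between the tips of the shut fingers; the grasp point (between the pads) lies 19 mm behind it; z points along the fingers, y is the line along which they close (so a half turn about z gives the same grasp; the last joint's range is limited). The gripper opens to 85 mm and grips with 20 to 120 N. Pads are 22 mm wide; open, the fingers measure 114 mm over their backs; the gripper's body (76 mm by 85 mm) begins 54 mm behind the grasp point. The pads swing forward as they close: fully open they stand 13 mm farther back than shut.
Start: joints at [1.117, 0.116, 1.442, -0, 1.584, -0.038], TCP at [0.273, 0.617, 0.231] pointing down, gripper open.
Joint ranges: [-2.83, 2.83], [-0.83, 2.19], [0.07, 2.5], [-1.14, 4.28], [0.01, 3], [-2.97, 2.97]. Speed limits (rad/s): [1.89, 1.89, 2.22, 3.14, 3.14, 3.14].

INTERFACE

Orientations are given as a unit quaternion [w, x, y, z].
In Python, from plant import observe, get_image, close_job gives the robot as it stands.
- The arm moves only by the tool arm_command, never from a script. Its argument "targets" is a list of rows, each a list of 5 numbers: the opening, from 0 (shut) to 1 (fully open), then the shift along the tool's x, y, z each as a share of 3 cm, from -1 to 1, then the turn about the tool's z as a share of 0.12 rad, from -1 to 1. In form: [[gripper, dx, dy, dz, twist], ...]. A call has 1 to 20 rows; each row shifts and turns the commanded pose from where the row before left it, along the tool's axes as they then stand; what a row does not reach is not made up. A row lasts 1/12 s, in which the tool goes at most 41.7 mm and 7.16 degrees, less where a joint would pass 70% of its speed; a pose out of reach is approached as far as the arm can. A call with a number of a shift or a turn outside -1 to 1 is refused whole. A call with a gripper value outside its range is refused whole. The fingers move at their own pace and stop on an object; "squeeze" is the grip in N (left out, the last holds). Time passes only in rows, so rows that do not move let the fingers close. It gives the time, the measured TCP pose, the force, the opening and the grip force at its end, in the units of the state.
- observe(): the state, without advancing time (a new reading comes with each control period).
- get_image(name): name is "scene" or "top" or "wrist"; returns a dict with "frame" (384x512x3 uint8, red, green, blue), "fx", "fy", "cx", "cy" (pixels), "R" (3x3) and "t" (3): a world point X has camera coordinates R X + t. Camera axes: x right, y down, z forward; pixel columns grow to the right and rows downward; lengths in m; the calibration is good to about 2 mm. A picture is of the moment at which its call begins. There is no depth.
- close_job(): hands the job in; it is judged then, once.
The state is a dict: "time_s": time; "qpos": joint angles; "qvel": joint speeds; "tau": joint torques, N m; "tcp_pos": TCP position; "ee_rot": TCP orientation; "force": force on the tool from outside, world axes, zero at the start; "wrist_torque": the same for the moment, N m; "opening": finger opening in m; "gripper_force": force on a finger pad.
Only numpy, scipy, OpenCV 4.12 (cv2) and the standard library are available. Lean on these libraries where they do the work, as an engineer would, in place of code of your own. Each camera call takes 0.05 s, during which the arm holds its last target. There are 200 camera calls.

TASK

With the fingers gripping the bare upright shaft of the stirrer drive, one finger lying on its flat, turn the shaft until the flat squarely faces the key guide. Then lift the larger collar, slide it down over the shaft with its set-screw boss pointing at the guide, and finish while still holding it there, level and at the height of the guide's bore, so that the screw could be tightened onto the flat; do not let go. Leave the small collar, the weighing boat, the stopper and the clear bottle alone.

Things in the scene. Friction and masses are not known exactly. Their poses are not given: they have to be found in the camera images.
- drive: Upright stirrer drive, fixed: dark base plate 142 x 92 x 10 mm, grey motor 62 mm in diameter, aluminium gearbox 68 mm in diameter up to z 82 mm, neck 32 mm in diameter up to z 88. Steel shaft 20 mm in diameter on its axis from z 88 to 150 mm (last 3 mm tapered). Origin on the worktop under the shaft axis; z up; -x points from the shaft to the key guide.
- shaft (a joint): Angle of the shaft about its upright axis, rad, growing anticlockwise seen from above. 0: the flat squarely faces the key guide. Turns against light friction (0.04 N m) and stays where it is left; starts between 0.5 and 1.4.
- shaft_flat (a point): The shaft's flat: a plane face 14.6 mm wide, 46 mm high (z 100 to 146 mm), 6.5 mm from the shaft axis. Origin at the middle of the face; its -x points straight out of it; z up. Across the flat the shaft measures 16.5 mm, elsewhere 20 mm, so parallel fingers close farther when one lies on the flat.
- hold_point (a point): Point on the shaft axis at the height of the guide's bore (z 122 mm), where the middle of the collar must be held.
- guide_mouth (a point): Key guide: aluminium post 14 x 20 mm on the base plate, 70 mm from the shaft axis, up to z 115 mm, carrying a level steel tube 15 mm in diameter aimed at the shaft, its axis at z 122 mm, its ends 84 and 50 mm from the shaft axis. This point is the centre of the near end.
- collar: Larger aluminium collar, loose, flat on the worktop: 39 mm in diameter, 24 mm high, about 120 g, through bore 23 mm; gripping flats at +y and -y, 40 mm apart, 18 mm wide. Origin at the centre of the underside, z up. Set-screw boss, 11 mm in diameter, at -x. The screw's tip stands 3 mm into the bore at half height: the collar slides down the shaft only with the screw over the flat.
- collar_center (a point): Centre of the larger collar's bore at half height, 12 mm above its underside.
- collar_screw (a point): Outer end of the larger collar's set-screw boss, 25.5 mm from its axis along -x, at half height.
- small_collar: A smaller collar of the same form, 28 mm in diameter, 18 mm high, bore 12 mm: does not fit the shaft; leave alone. Origin at the centre of its underside.
- weigh_boat: White weighing boat, 78 x 78 x 18 mm, leave alone. Origin at the centre of its underside.
- stopper: Brown stopper, 32 mm in diameter, 26 mm high, leave alone. Origin at the centre of its underside.
- bottle_clear60: Small clear bottle, 37 mm in diameter, 88 mm high, leave alone. Origin at the centre of its underside.
Things that resemble listed ones, but are neither listed nor needed, are in the scene too. Leave any purple look-alike of the drive alone.

How it is judged:
By the outcome, as a careful person would: the job done as asked, in the order asked, and still so for the second after the job is handed in, while the arm keeps its last pose, push and grip.
It also fails if it takes over 51 s, if anything falls off the work surface, if the arm or the gripper's body presses on something with over 40 N, if the wrist force passes 120 N, or if a joint passes its speed limit or range.

## Working session

There is one attempt and no reset: what is moved stays moved. The work goes in short steps, Python scripts to look and compute and a tool call to move; the robot and the scene stay as the last step left them, time stands still between calls to the robot, and variables do not carry over. Pictures are saved under pics/ and viewed, at most 13 in all, crops included, and the job is handed in when it is done.

Besides the shell and the picture viewer there is one more tool, called as name(argument=value, ...) on one line, values as JSON. arm_command: Moves the arm, as the interface text tells. Its arguments: {"type":"object","properties":{"targets":{"type":"array","items":{"type":"array","items":{"type":"number"}}},"squeeze":{"type":"number"}},"required":["targets"]}

```bash
mkdir -p pics; cat > h.py <<'E'
import numpy as np, cv2, pickle
from plant import observe, get_image, close_job
def snap(n,fn):
    d=get_image(n); pickle.dump(d,open(f'pics/{fn}.pkl','wb'))
    cv2.imwrite(f'pics/{fn}.png',d['frame'][:,:,::-1]); return d
def load(fn): return pickle.load(open(f'pics/{fn}.pkl','rb'))
def proj(d,X):
    c=np.asarray(d['R'])@np.asarray(X)+np.asarray(d['t']); return np.array([d['fx']*c[0]/c[2]+d['cx'],d['fy']*c[1]/c[2]+d['cy']])
def ray(d,u,v,z):
    R=np.asarray(d['R']);C=-R.T@np.asarray(d['t']);r=R.T@np.array([(u-d['cx'])/d['fx'],(v-d['cy'])/d['fy'],1]);return C+r*(z-C[2])/r[2]
def crop(fn,x0,y0,x1,y1,s,out):
    im=cv2.imread(f'pics/{fn}.png')[y0:y1,x0:x1]; cv2.imwrite(f'pics/{out}.png',cv2.resize(im,None,fx=s,fy=s,interpolation=cv2.INTER_CUBIC))
E
python3 - <<'E'
from h import *
a=snap('scene','s0');b=snap('top','t0')
cv2.imwrite('pics/both.png',cv2.resize(np.vstack([a['frame'],b['frame']])[:,:,::-1],None,fx=.78,fy=.78))
print(observe());
for d in(a,b): print(d['fx'],-np.array(d['R']).T@d['t'],np.array(d['R']).round(2).tolist())
E
```

```text
{'time_s': 0.1, 'qpos': array([ 1.11720602e+00,  1.16427648e-01,  1.44219793e+00,  5.01788438e-07,
        1.58401520e+00, -3.77906595e-02]), 'qvel': array([-0.00057415, -0.00070474, -0.00090217, -0.00170184, -0.00043934,
       -0.00263592]), 'tau': array([ 1.07179581e-03, -7.33663058e+01, -6.33793044e+01, -1.03462296e-04,
        5.26148302e-03, -1.87671753e-05]), 'tcp_pos': array([0.27257216, 0.61732639, 0.23064332]), 'ee_rot': array([-1.27709598e-04,  2.06405374e-01,  9.78466426e-01, -5.08265927e-04]), 'force': array([-0.21300914, -0.28042575,  0.42486855]), 'wrist_torque': array([ 0.05094811,  0.03583432, -0.00483011]), 'gripper_force': 0.0, 'opening': 0.0851473516874736}
362.0906513566427 [-0.01662719 -0.59285732  0.57178484] [[0.75, -0.66, 0.02], [-0.32, -0.39, -0.86], [0.58, 0.64, -0.5]]
414.04933741912237 [ 0.37704364 -0.01689423  1.24731896] [[0.02, -1.0, -0.01], [-0.99, -0.02, -0.13], [0.13, 0.01, -0.99]]
```

View pics/both.png

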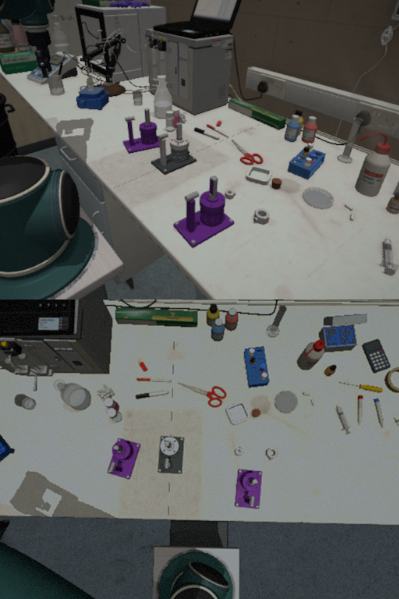

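The grey/aluminium drive (view pixel 171,453 in top) stands between two purple look-alikes at (124,457) and (248,488). Two collars lie at (239,451) and (270,453), and I'll enlarge them now.

```bash
python3 - <<'E'
from h import *
crop('t0',195,165,255,225,7,'a');crop('t0',295,165,365,225,7,'b')
a=cv2.imread('pics/a.png')[:420,:400];b=cv2.imread('pics/b.png')[:420,:400]
b=cv2.imread('pics/t0.png')[175,300]
A=cv2.imread('pics/t0.png')
c1=cv2.resize(A[165:225,195:245],None,fx=8,fy=8,interpolation=3)[:480,:400]
c2=cv2.resize(A[175:215,300:360],None,fx=6.6,fy=6.6,interpolation=3)
S=cv2.imread('pics/s0.png')
c3=cv2.resize(S[135:225,190:260],None,fx=5,fy=5,interpolation=3)
c4=cv2.resize(S[235:290,280:360],None,fx=4.9,fy=4.9,interpolation=3)
out=np.zeros((600,800,3),np.uint8)
c1=cv2.resize(A[165:215,195:245],(300,300),interpolation=3);c2=cv2.resize(A[175:215,300:360],(450,300),interpolation=3)
c3=cv2.resize(S[135:225,190:280],(300,300),interpolation=3);c4=cv2.resize(S[230:290,270:360],(450,300),interpolation=3)
out[:300,:300]=c1;out[:300,300:750]=c2;out[300:,:300]=c3;out[300:,300:750]=c4
cv2.imwrite('pics/quad.png',out)
E
```

```text
(no output)
```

View pics/quad.png

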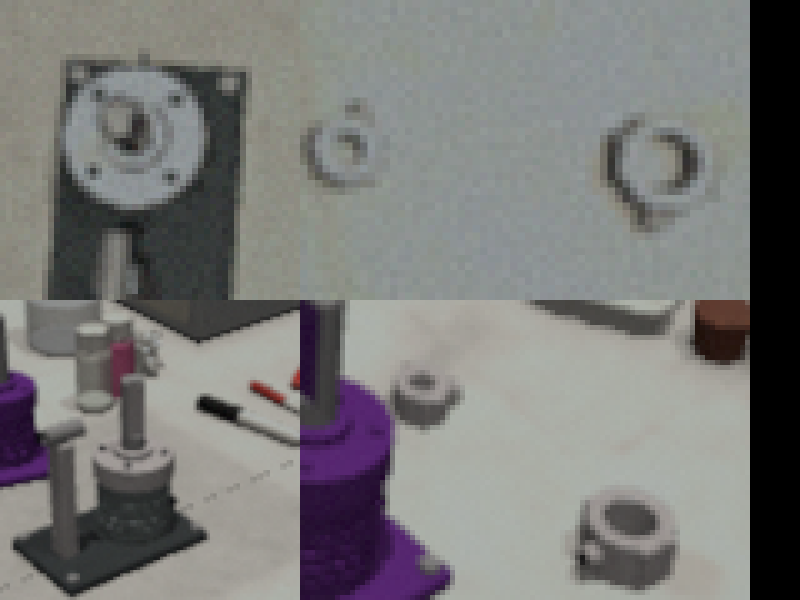

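Larger collar: right one (top ≈(347,197); boss pointing at ≈(345.6,204.6)), the bigger ring with the bigger bore; the left one (307,195) is the small collar. The grey drive's shaft is at ≈(216,187), its guide below it, on the robot side.

```bash
python3 - <<'E'
from h import *
t=load('t0');s=load('s0')
print('gear',ray(t,195+134/6,165+137/6,.082),'tip',ray(t,195+120/6,165+122/6,.15))
print('col',ray(t,300+355/7.5,175+163/7.5,.024),'boss',ray(t,300+345/7.5,175+225/7.5,.012))
# scene: shaft top centre, gearbox top centre, collar top centre, tube ends
f=300/90
print('shaft top s',ray(s,190+133/f,135+78/f,.15),'gear s',ray(s,190+134/f,135+153/f,.082))
print('tube near/far s',ray(s,190+82/f,135+127/f,.122),ray(s,190+44/f,135+136/f,.122))
print('col s',ray(s,270+331/5,230+216/5,.024),'boss s',ray(s,270+285/5,230+258/5,.012))
E
```

```text
gear [0.52042586 0.10481614 0.082     ] tip [0.51866908 0.1041872  0.15      ]
col [ 0.50890065 -0.27547661  0.024     ] boss [ 0.48530897 -0.27387423  0.012     ]
shaft top s [0.52020123 0.1000137  0.15      ] gear s [0.51933442 0.09872561 0.082     ]
tube near/far s [0.46964294 0.10105589 0.122     ] [0.43798167 0.10744337 0.122     ]
col s [ 0.50884866 -0.28281053  0.024     ] boss s [ 0.48458097 -0.27908029  0.012     ]
```

arm_command(targets=[[1,-0.72,-0.62,-0.05,0],[1,-0.72,-0.62,-0.05,0],[1,-0.72,-0.62,-0.05,0],[1,-0.72,-0.62,-0.05,0],[1,-0.72,-0.62,-0.05,0],[1,-0.72,-0.62,-0.05,0],[1,-0.72,-0.62,-0.05,0],[1,-0.72,-0.62,-0.05,0],[1,-0.72,-0.62,-0.05,0],[1,-0.72,-0.62,-0.05,0],[1,-0.72,-0.62,-0.05,0],[1,-0.72,-0.62,-0.05,0],[1,-0.72,-0.62,-0.05,0],[1,-0.72,-0.62,-0.05,0],[1,-0.72,-0.62,-0.05,0],[1,-0.72,-0.62,-0.05,0],[1,-0.72,-0.62,-0.05,0],[1,-0.72,-0.62,-0.05,0],[1,-0.72,-0.62,-0.05,0],[1,-0.5,-0.5,0,0]])

```text
time_s: 1.77
tcp_pos: [0.5137, 0.1067, 0.2598]
ee_rot: [0.0, 0.207, 0.978, -0.0]
force: [1.4, 0.9, 1.0]
opening: 0.0854
gripper_force: 0.0
```

```bash
python3 - <<'E'
from h import *
w=snap('wrist','w0');o=observe();print(o['time_s'],o['tcp_pos'],o['ee_rot'].round(3),-np.array(w['R']).T@w['t'])
print(w['fx'],proj(w,[.52,.102,.15]),proj(w,[.47,.102,.122]),proj(w,o['tcp_pos']),np.array(w['R']).round(2))
cv2.imwrite('pics/w0b.png',cv2.resize(w['frame'][:,:,::-1],(800,600),interpolation=3))
E
```

```text
1.8167 [0.51435565 0.10460059 0.25950572] [ 0.     0.207  0.978 -0.001] [0.45226567 0.1342061  0.40187115]
330.2811597903147 [248.67137856 193.21236886] [224.69792784 131.49486969] [247.11243949 246.85725358] [[ 0.4   0.91  0.  ]
 [ 0.88 -0.39  0.27]
 [ 0.25 -0.11 -0.96]]
```

View pics/w0b.png

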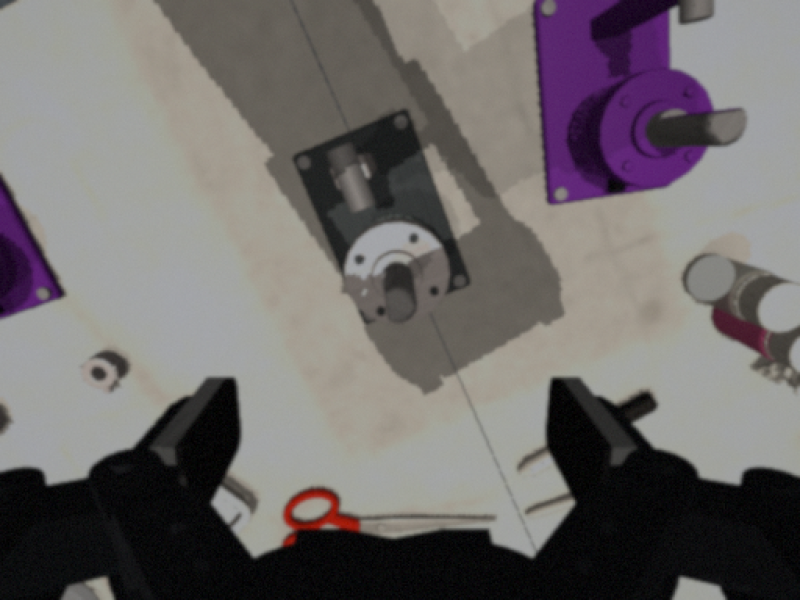

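```bash
python3 - <<'E'
from h import *
A=cv2.imread('pics/w0.png')[65:215,180:310]
A=cv2.convertScaleAbs(A,alpha=1.6,beta=10)
a=cv2.resize(A,None,fx=4,fy=4,interpolation=3)[:600]
b=cv2.convertScaleAbs(cv2.imread('pics/w0.png')[165:210,240:275],alpha=2.5,beta=10)
b=cv2.resize(b,None,fx=8,fy=8,interpolation=3)[:,:280]
o=np.zeros((600,800,3),np.uint8);o[:,:520]=a;o[:360,520:]=b
cv2.imwrite('pics/w0c.png',o)
E
```

```text
(no output)
```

View pics/w0c.png

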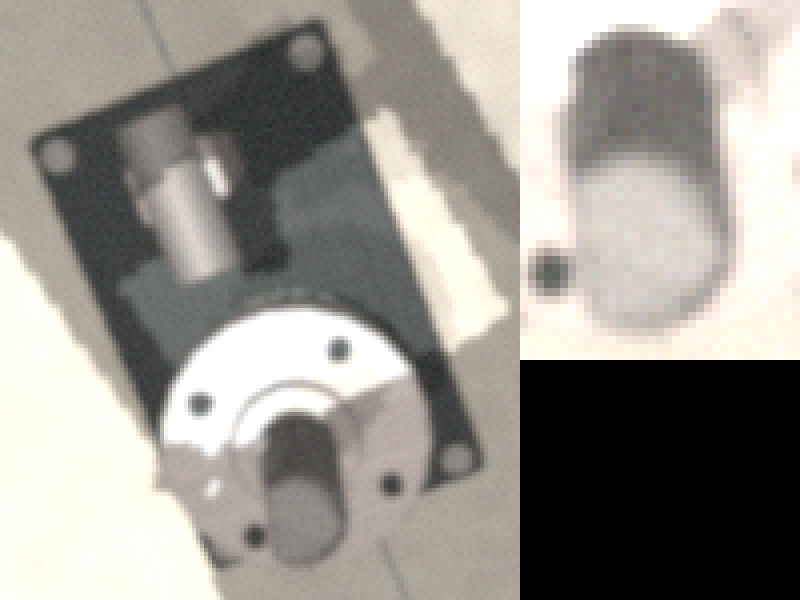

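```bash
python3 - <<'E'
from h import *
w=load('w0')
P=lambda u,v,z:ray(w,180+u/4,65+v/4,z)
for n,p in dict(pl1=(32,145,.01),pl2=(205,545,.01),pr1=(325,25,.01),pr2=(480,465,.01),gear=(297,441,.082),tip=(306,518,.15),tubeN=(207,270,.122),tubeF=(155,125,.122)).items(): print(n,P(*p).round(4))
a,b,c,d=P(32,145,.01),P(205,545,.01),P(325,25,.01),P(480,465,.01)
for p,q in((a,b),(c,d)): print(np.degrees(np.arctan2(*(q-p)[[1,0]])))
print('short',np.degrees(np.arctan2(*(c-a)[[1,0]]))-90)
# sub model overlay at candidate
import math
def ov(x,y,yaw,flat):
    R=lambda p:[x+p[0]*math.cos(yaw)-p[1]*math.sin(yaw),y+p[0]*math.sin(yaw)+p[1]*math.cos(yaw),p[2]]
    return R
E
```

```text
pl1 [0.4289 0.0652 0.01  ]
pl2 [0.5584 0.06   0.01  ]
pr1 [0.4331 0.155  0.01  ]
pr2 [0.5691 0.1478 0.01  ]
gear [0.5235 0.106  0.082 ]
tip [0.5235 0.1073 0.15  ]
tubeN [0.4732 0.1071 0.122 ]
tubeF [0.4422 0.1097 0.122 ]
-2.3101433960607265
-3.0062006877109817
short -2.668338832980865
```

arm_command(targets=[[1,-0.2,0.05,0.7,0],[1,-0.1,0.05,0.7,0],[1,0,0,0.6,0],[1,0,0,0,0],[1,0,0,0,0],[1,0,0,0,0]])

```text
time_s: 2.32
tcp_pos: [0.5227, 0.1079, 0.2011]
ee_rot: [0.0, 0.206, 0.978, 0.0]
force: [0.2, -0.2, 0.1]
opening: 0.0853
gripper_force: 0.0
```

```bash
python3 - <<'E'
from h import *
o=observe();w=snap('wrist','w1')
from scipy.spatial.transform import Rotation as Ro
q=o['ee_rot'];R=Ro.from_quat([*q[1:],q[0]]).as_matrix()
print(o['tcp_pos'],R.round(3).tolist(), R.T@(np.array([.5225,.1055,.108])-o['tcp_pos']))
print(proj(w,[.5225,.1055,.15]),proj(w,[.5225,.1055,.082]))
u,v=map(int,proj(w,[.5225,.1055,.13]));A=w['frame'][max(v-80,0):v+70,u-80:u+80,::-1]
cv2.imwrite('pics/w1c.png',cv2.resize(cv2.convertScaleAbs(A,alpha=2,beta=10),None,fx=4,fy=4,interpolation=3));print(u-80,max(v-80,0))
E
```

```text
[0.52266751 0.10789946 0.20105355] [[-0.915, 0.404, 0.001], [0.404, 0.915, 0.0], [-0.001, 0.001, -1.0]] [-0.00073371 -0.0023124   0.09305301]
[247.10665103 209.55982183] [248.04024195 181.78032502]
167 119
```

View pics/w1c.png

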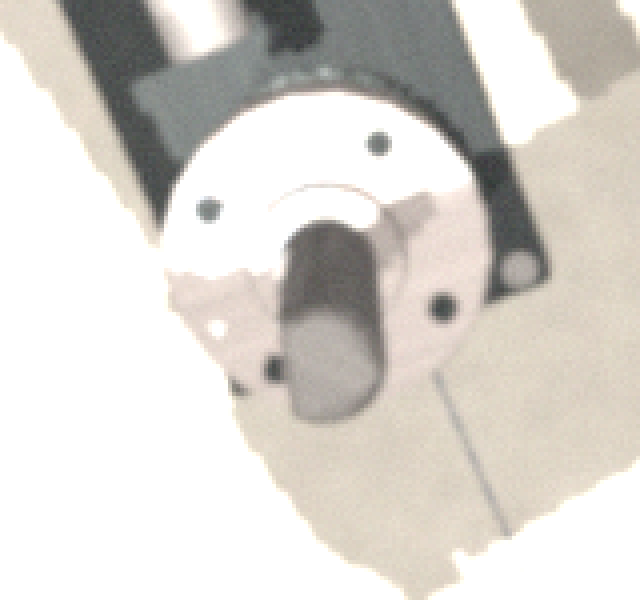

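The flat is at the left of the shaft top (crop x≈285–292, y 330–415). It almost faces the left finger, turned about 5° further, and the shaft is centred between the fingers.

arm_command(targets=[[1,-0.02,-0.05,0.6,-0.3],[1,0,0,0.7,-0.3],[1,0,0,0.7,0],[1,0,0,0.7,0],[1,0,0,0.4,0],[0.1,0,0,0,0],[0,0,0,0,0],[0,0,0,0,0],[0,0,0,0,0],[0,0,0,0,0],[0,0,0,0,0],[0,0,0,0,0]], squeeze=30)

```text
time_s: 3.37
tcp_pos: [0.523, 0.1068, 0.1079]
ee_rot: [0.001, 0.171, 0.985, 0.001]
force: [2.4, 6.1, 2.7]
opening: 0.0164
gripper_force: 29.7
```

arm_command(targets=[[0,0,0.01,0,0.5],[0,0,0,0,0.9],[0,0,0,0,0.9],[0,0,0,0,0.9],[0,0,0,0,0.9],[0,0,0,0,0.9],[0,0,0,0,0.9],[0,0,0,0,0.9],[0,0,0,0,0.9],[0,0,0,0,0.9],[0,0,0,0,0.9],[0,0,0,0,0.9],[0,0,0,0,0.23],[0,0,0,0,0],[0,0,0,0,0],[0,0,0,0,0]])

```text
time_s: 4.7
tcp_pos: [0.5235, 0.1051, 0.1079]
ee_rot: [0.002, 0.724, 0.689, 0.0]
force: [5.5, -13.5, 2.2]
opening: 0.0159
gripper_force: 29.2
```

```bash
python3 - <<'E'
from h import *
o=observe();q=o['ee_rot'];print(o,2*np.degrees(np.arctan2(q[2],q[1]))-90)
w=snap('wrist','w2');t=snap('top','t2')
print(proj(w,[.523,.1065,.15]),proj(w,[.4532,.108,.122]))
cv2.imwrite('pics/w2c.png',cv2.resize(cv2.convertScaleAbs(w['frame'][:,:,::-1],alpha=1.7,beta=10),(800,600),interpolation=3))
E
```

```text
{'time_s': 4.7, 'qpos': array([ 0.15195092, -0.13428755,  1.89252482, -0.00285373,  1.38102126,
        0.20176009]), 'qvel': array([ 7.98316458e-04, -3.60343119e-05,  4.88969275e-04,  8.53579407e-04,
        1.16403593e-03, -2.38210935e-03]), 'tau': array([ 7.22916082e+00, -4.75724959e+01, -5.71242070e+01,  3.48022677e+00,
        8.80502835e-01, -9.25279055e-04]), 'tcp_pos': array([0.52351337, 0.10514218, 0.10789903]), 'ee_rot': array([1.81713324e-03, 7.24310252e-01, 6.89471778e-01, 1.56317962e-04]), 'force': array([  5.48555288, -13.50566999,   2.17744681]), 'wrist_torque': array([-1.95410338, -0.71749192, -0.05569265]), 'gripper_force': 29.23744981409982, 'opening': 0.015883704439963425} -2.82319852603392
[245.15392433 297.07795651] [ 83.58264579 262.84301273]
```

View pics/w2c.png

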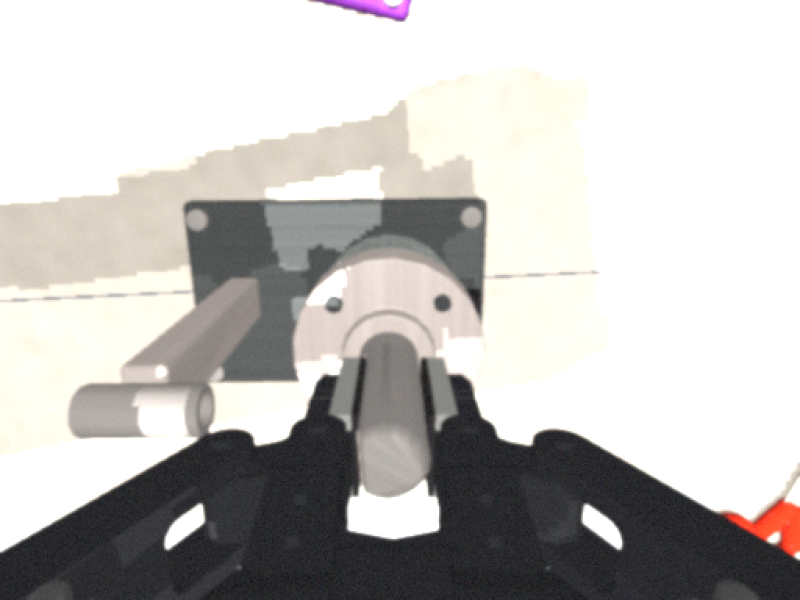

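```bash
python3 - <<'E'
from h import *
w=load('w2');g=cv2.cvtColor(w['frame'],cv2.COLOR_RGB2GRAY).astype(float)
def edge(c0,c1,r0,r1,sgn,z,name):
    cs=np.arange(c0,c1);G=np.gradient(cv2.GaussianBlur(g,(0,0),1),axis=0)*sgn
    W=np.maximum(G[r0:r1,c0:c1],0)
    pk=W.argmax(0)+r0; rs=[]
    for c,p in zip(cs,pk):
        a=np.maximum(G[p-2:p+3,c]*1,0);rs.append((a*np.arange(p-2,p+3)).sum()/a.sum())
    p=np.polyfit(cs,rs,1);r=np.array(rs)-np.polyval(p,cs);k=abs(r)<1;p=np.polyfit(cs[k],np.array(rs)[k],1)
    A,B=[ray(w,c,np.polyval(p,c),z) for c in(c0,c1)]
    print(name,k.mean(),A.round(4),B.round(4),np.degrees(np.arctan2(*(B-A)[[1,0]])))
edge(135,300,122,136,-1,.01,'plate')
edge(55,130,238,252,-1,.1295,'tubeU'); edge(52,128,270,286,1,.122,'tubeL')
# top view of plate, long edges
t=load('t2');R=np.array(w['R']);print(np.degrees(np.arctan2(R[0,1],R[0,0])))
E
```

```text
plate 0.9878787878787879 [0.4445 0.1551 0.01  ] [0.5627 0.1504 0.01  ] -2.2578744922822307
tubeU 0.88 [0.4477 0.1201 0.1295] [0.4776 0.1197 0.1295] -0.8095478429781209
tubeL 0.9736842105263158 [0.4379 0.1002 0.122 ] [0.471  0.0989 0.122 ] -2.3277821848826026
-2.833096563073729
```

arm_command(targets=[[0,0,0,0,-0.06],[0,0,0,0,0],[0,0,0,0,0],[0.45,0,0,0,0],[0.45,0,0,0,0],[0.45,0,0,0,0],[0.45,0,0,-0.4,0],[0.45,0,0,-0.7,0],[0.45,0,0,-0.7,0],[0.45,0,0,-0.9,0],[0.45,0,0,-0.9,0],[0.45,0,0,-0.4,0],[1,0.3,0,0,0],[1,0,0,0,0],[1,0,0,0,0]])

```text
time_s: 6.05
tcp_pos: [0.5225, 0.1158, 0.2255]
ee_rot: [-0.0, 0.721, 0.693, -0.001]
force: [-0.2, 0.0, -0.6]
opening: 0.0729
gripper_force: 0.0
```

```bash
python3 - <<'E'
from h import *
w=snap('wrist','w3');o=observe();print(o['tcp_pos'],o['opening'])
u,v=map(int,proj(w,[.505,.1055,.14]));print(u,v)
A=cv2.convertScaleAbs(w['frame'][max(v-60,0):v+60,u-100:u+60,::-1],alpha=1.6,beta=10)
cv2.imwrite('pics/w3c.png',cv2.resize(A,None,fx=5,fy=5,interpolation=3))
E
```

```text
[0.52239143 0.11559551 0.2252278 ] 0.07967764637691833
225 208
```

View pics/w3c.png

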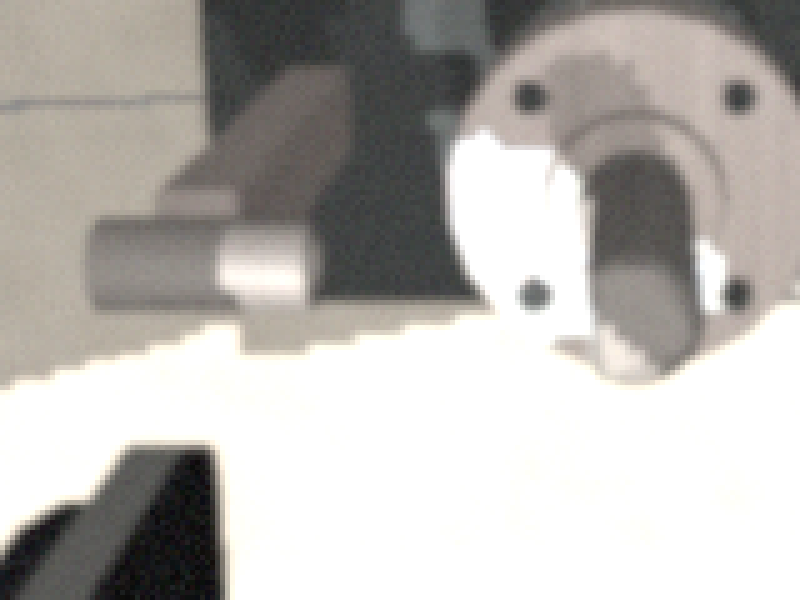

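Flat (crop x≈593, y 270–340) now faces the guide tube at the left. Going on to the collar.

arm_command(targets=[[1,-0.94,0.01,0,0],[1,-0.94,0.01,0,0],[1,-0.94,0.01,0,0],[1,-0.94,0.01,0,0],[1,-0.94,0.01,0,0],[1,-0.94,0.01,0,0],[1,-0.94,0.01,0,0],[1,-0.94,0.01,0,0],[1,-0.94,0.01,0,0],[1,-0.94,0.01,0,0],[1,-0.94,0.01,0,0],[1,-0.94,0.01,0,0],[1,-0.94,0.01,0,0],[1,-0.94,0.01,0,0]])

```text
time_s: 7.27
tcp_pos: [0.51, -0.2806, 0.2253]
ee_rot: [-0.001, 0.722, 0.692, -0.0]
force: [-0.4, 0.9, 1.5]
opening: 0.0856
gripper_force: 0.0
```

arm_command(targets=[[1,0,0,0,0.9],[1,0,0,0.3,0.9],[1,0,0,0.3,0.9],[1,0,0,0.3,0.9],[1,0,0,0.3,0.9],[1,0,0,0.3,0.9],[1,0,0,0.3,0.9],[1,0,0,0.3,0.9],[1,0,0,0.3,0.9],[1,0,0,0.3,0.9],[1,0,0,0.3,0.9],[1,0,0,0,0.9],[1,0,0,0,0.9],[1,0,0,0,0.9],[1,0,0,0,0.9],[1,0,0,0,0],[1,0,0,0,0],[1,0,0,0,0]])

```text
time_s: 8.77
tcp_pos: [0.5105, -0.2791, 0.1361]
ee_rot: [-0.0, 0.999, -0.043, -0.0]
force: [0.7, -0.2, -0.4]
opening: 0.0854
gripper_force: 0.0
```

```bash
python3 - <<'E'
from h import *
w=load('w3');print('gear',ray(w,125+635.7/5,148+39,.082))
w=snap('wrist','w4');o=observe();q=o['ee_rot'];print(o['time_s'],o['tcp_pos'],2*np.degrees(np.arctan2(q[2],q[1]))-90)
u,v=map(int,proj(w,[.509,-.279,.012]));print(u,v)
A=cv2.convertScaleAbs(w['frame'][max(v-60,0):v+60,u-80:u+80,::-1],alpha=1.0,beta=10)
cv2.imwrite('pics/w4c.png',cv2.resize(A,None,fx=5,fy=5,interpolation=3))
E
```

```text
gear [0.52419225 0.1051278  0.082     ]
8.8167 [ 0.51055517 -0.27917163  0.13635738] -95.0160601045932
251 184
```

View pics/w4c.png

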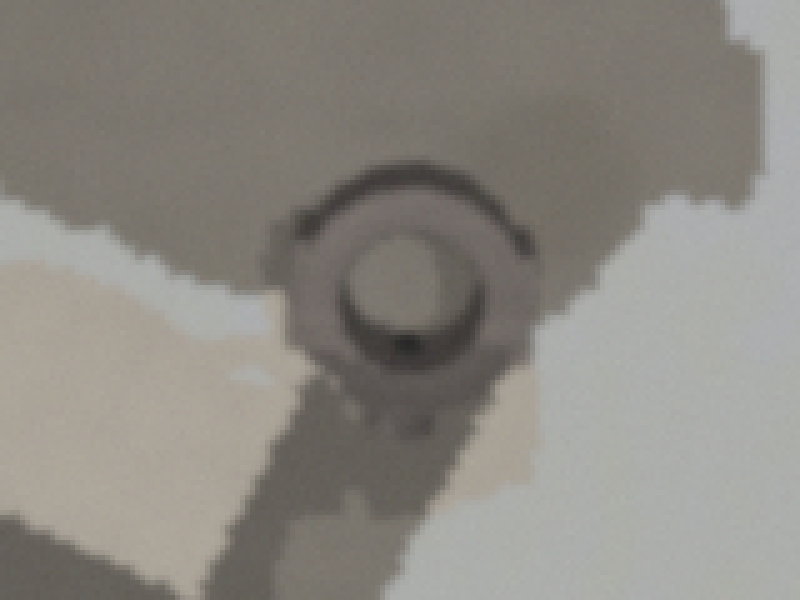

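```bash
python3 - <<'E'
from h import *
from scipy.spatial.transform import Rotation as Ro
w=load('w4');c=ray(w,171+413/5,124+297/5,.024);print(c)
o=observe();q=o['ee_rot'];R=Ro.from_quat([*q[1:],q[0]]).as_matrix();print(R.round(3).tolist(),R.T@(np.array([c[0],c[1],.006])-o['tcp_pos']))
print(proj(w,c+[.0,0,0]))
E
```

```text
[ 0.51319191 -0.28137575  0.024     ]
[[0.996, -0.087, -0.001], [-0.087, -0.996, 0.0], [-0.001, -0.0, -1.0]] [0.0028895  0.00199836 0.13035534]
[253.6 183.4]
```

Collar top centre is at crop (413,297). Its flats are left and right, nearly square to the fingers, and the boss points down (towards -x).

arm_command(targets=[[1,0.07,0.07,0.6,0.2],[1,0,0,0.8,0],[1,0,0,0.8,0],[1,0,0,0.8,0],[1,0,0,0.8,0],[1,0,0,0.5,0],[0.6,0,0,0,0],[0.45,0,0,0,0],[0.2,0,0,0,0],[0.2,0,0,0,0],[0.2,0,0,0,0],[0.2,0,0,0,0],[0.2,0,0,0,0],[0.2,0,0,0,0],[0.2,0,0,0,0],[0.2,0,0,0,0]], squeeze=50)

```text
time_s: 10.15
tcp_pos: [0.5135, -0.282, 0.0098]
ee_rot: [0.001, 0.998, -0.057, 0.001]
force: [-1.1, 1.2, 6.0]
opening: 0.0385
gripper_force: 51.0
```

arm_command(targets=[[0.2,0,0,-0.3,0],[0.2,0,0,-0.8,0],[0.2,0,0,-1,0],[0.2,0,0,-1,0],[0.2,0,0,-1,0],[0.2,0,0,-1,0],[0.2,0,0,-1,0],[0.2,0,0,-0.7,0],[0.2,0,0,-0.2,0],[0.2,0,0,0,0],[0.2,0,0,0,0]])

```text
time_s: 11.07
tcp_pos: [0.5124, -0.2813, 0.2171]
ee_rot: [-0.0, 0.998, -0.057, -0.0]
force: [-0.3, -0.1, -1.9]
opening: 0.0382
gripper_force: 50.6
```

```bash
python3 - <<'E'
from h import *
from scipy.spatial.transform import Rotation as Ro
w=snap('wrist','w5')
o=observe();q=o['ee_rot'];R=Ro.from_quat([*q[1:],q[0]]).as_matrix();print(o['tcp_pos'],o['opening'],o['force'],R.round(4).tolist())
yaw=np.degrees(np.arctan2(R[1,1],R[0,1]));print(yaw)
for h in(-.0098,.0022,.0142):print(proj(w,o['tcp_pos']+[0,0,h]))
u,v=map(int,proj(w,o['tcp_pos']+[0,0,.01]))
A=cv2.convertScaleAbs(w['frame'][v-75:min(v+75,384),u-100:u+100,::-1],alpha=1.6,beta=10);print(u-100,v-75)
cv2.imwrite('pics/w5c.png',cv2.resize(A,None,fx=4,fy=4,interpolation=3))
E
```

```text
[ 0.5122056  -0.28123024  0.21631682] 0.038310292055898525 [ 0.91361725 -0.48088119 -2.10109598] [[0.9935, -0.1142, -0.0015], [-0.1142, -0.9935, 0.0009], [-0.0016, -0.0007, -1.0]]
-96.55974107215116
[250.67945042 241.39258905]
[250.6195254  252.31938253]
[250.54993223 265.00907659]
150 185
```

View pics/w5c.png

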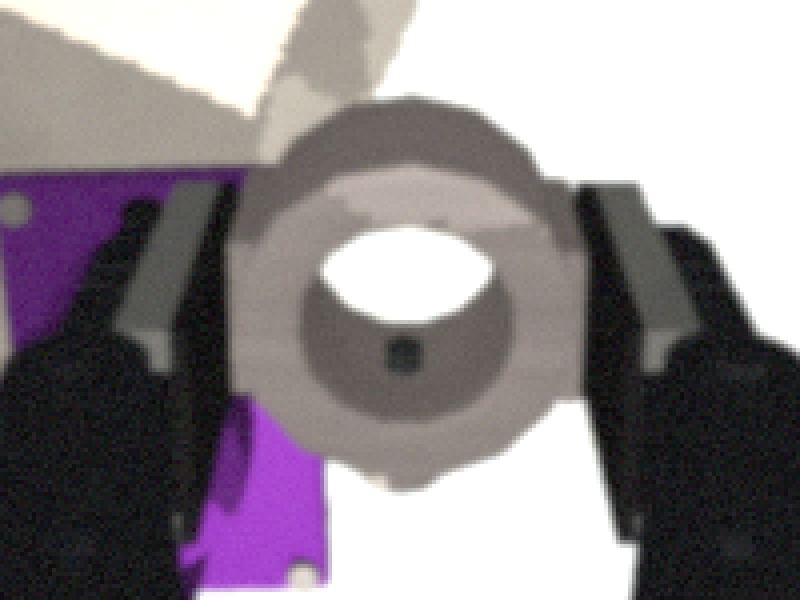

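arm_command(targets=[[0.2,0,0,0,-0.605],[0.2,-0.1,-0.46,0,0],[0.2,-0.11,-0.92,0,0],[0.2,0,-0.92,0,0],[0.2,0,-0.92,0,0],[0.2,0,-0.92,0,0],[0.2,0,-0.92,0,0],[0.2,0,-0.92,0,0],[0.2,0,-0.92,0,0],[0.2,0,-0.92,0,0],[0.2,0,-0.92,0,0],[0.2,0,-0.92,0,0],[0.2,0,-0.92,0,0],[0.2,0,-0.92,0,0],[0.2,0,-0.92,0,0],[0.2,0,-0.46,0,0],[0.2,0,0,0.4,0],[0.2,0,0,0.4,0],[0.2,0,0,0,0],[0.2,0,0,0,0]])

```text
time_s: 12.78
tcp_pos: [0.5218, 0.104, 0.1921]
ee_rot: [0.0, 1.0, -0.022, -0.001]
force: [0.1, -0.6, -2.0]
opening: 0.0383
gripper_force: 50.6
```

```bash
python3 - <<'E'
from h import *
from scipy.spatial.transform import Rotation as Ro
w=snap('wrist','w6');snap('scene','s6');snap('top','t6')
o=observe();q=o['ee_rot'];R=Ro.from_quat([*q[1:],q[0]]).as_matrix();print(o['time_s'],o['tcp_pos'],o['opening'],o['force'])
yaw=np.degrees(np.arctan2(R[1,1],R[0,1]));print(yaw)
print(proj(w,o['tcp_pos']+[0,0,.0142]),proj(w,[.522,.1053,.15]))
A=cv2.convertScaleAbs(w['frame'][185:335,150:350,::-1],alpha=1.6,beta=10)
cv2.imwrite('pics/w6c.png',cv2.resize(A,None,fx=4,fy=4,interpolation=3))
E
```

```text
12.9333 [0.52268194 0.1041741  0.1941221 ] 0.03860483526489287 [-0.35289081  0.56309441 -1.46805029]
-92.47511859582539
[250.10147671 266.16224816] [248.57278304 218.18204027]
```

View pics/w6c.png

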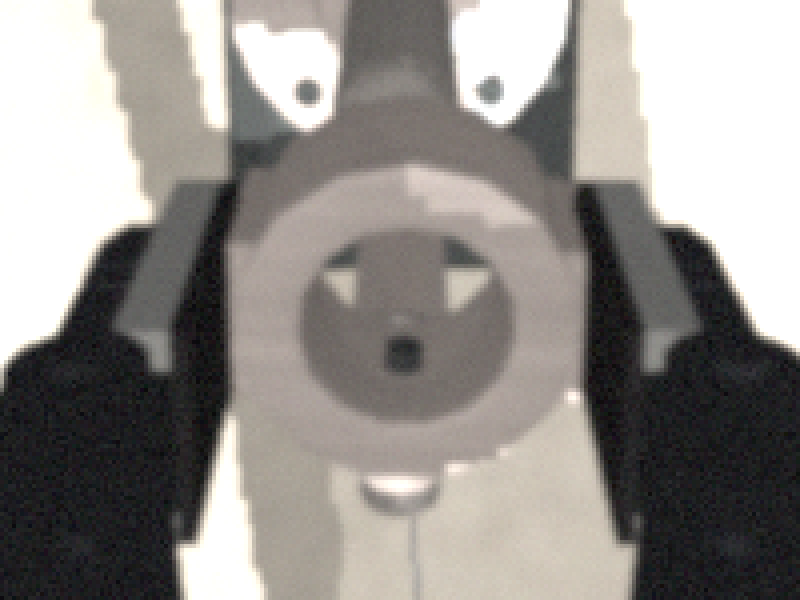

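arm_command(targets=[[0.2,0,-0.03,0.3,0],[0.2,0,0,0.3,0],[0.2,0,0,0.2,0],[0.2,0,0,0,0],[0.2,0,0,0,0],[0.2,0,0,0,0]])

```text
time_s: 13.43
tcp_pos: [0.5227, 0.1057, 0.17]
ee_rot: [-0.0, 1.0, -0.021, 0.0]
force: [0.5, 0.0, -2.1]
opening: 0.0388
gripper_force: 50.6
```

```bash
python3 - <<'E'
from h import *
w=snap('wrist','w7');snap('scene','s7');snap('top','t7')
o=observe();print(o['time_s'],o['tcp_pos'],o['force'])
W=load('w7')['frame'][185:285,190:310,::-1];S=load('s7')
u,v=map(int,proj(S,[.522,.105,.15]));s=S['frame'][v-35:v+45,u-55:u+35,::-1]
out=np.zeros((600,800,3),np.uint8)
out[:334,:400]=cv2.resize(cv2.convertScaleAbs(W,alpha=1.7,beta=10),(400,334),interpolation=3)
out[:356,400:]=cv2.resize(cv2.convertScaleAbs(s,alpha=1.5),(400,356),interpolation=3)
cv2.imwrite('pics/c7.png',out[:360])
E
```

```text
13.5833 [0.52274388 0.10575654 0.17017972] [-0.28793806 -0.37133349 -1.59852624]
```

View pics/c7.png

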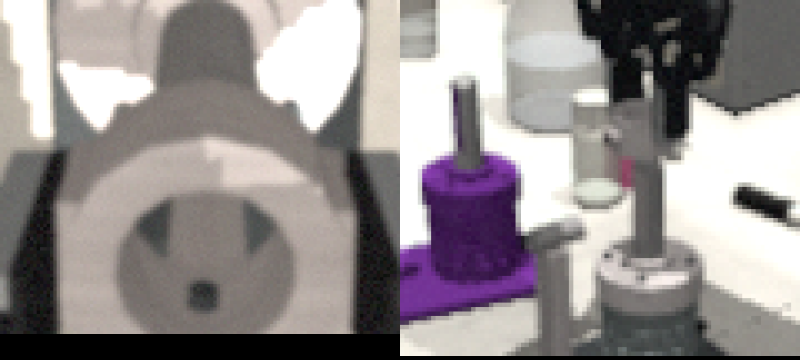

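The collar is centred over the shaft (crop: bore 116–295, shaft column 158–254), with the boss toward the tube. Lowering gently and watching the force.

arm_command(targets=[[0.2,0,0,0.15,0],[0.2,0,0,0.15,0],[0.2,0,0,0.1,0],[0.2,0,0,0.1,0],[0.2,0,0,0.1,0],[0.2,0,0,0,0],[0.2,0,0,0,0]])

```text
time_s: 14.17
tcp_pos: [0.5229, 0.1057, 0.1514]
ee_rot: [0.0, 1.0, -0.021, 0.0]
force: [6.5, 0.4, -5.7]
opening: 0.0386
gripper_force: 50.6
```

arm_command(targets=[[0.2,0.03,0,0,0],[0.2,0,0,0,0],[0.2,0,0,0,0]])

```text
time_s: 14.42
tcp_pos: [0.5233, 0.1057, 0.1516]
ee_rot: [0.0, 1.0, -0.021, -0.0]
force: [0.4, -0.5, -1.8]
opening: 0.0387
gripper_force: 50.9
```

arm_command(targets=[[0.2,0.035,0,0,0],[0.2,0,0,0.1,0],[0.2,0,0,0.1,0],[0.2,0,0,0.1,0],[0.2,0,0,0,0],[0.2,0,0,0,0]])

```text
time_s: 14.92
tcp_pos: [0.5244, 0.1056, 0.1425]
ee_rot: [0.0, 1.0, -0.021, -0.0]
force: [0.5, 0.4, -1.2]
opening: 0.0385
gripper_force: 50.9
```

arm_command(targets=[[0.2,0,0,0.1,0],[0.2,0,0,0.1,0],[0.2,0,0,0.1,0],[0.2,0,0,0.1,0],[0.2,0,0,0.1,0],[0.2,0,0,0.1,0],[0.2,0,0,0.1,0],[0.2,0,0,0.06,0],[0.2,0,0,0,0],[0.2,0,0,0,0],[0.2,0,0,0,0]])

```text
time_s: 15.83
tcp_pos: [0.5246, 0.1057, 0.1202]
ee_rot: [-0.0, 1.0, -0.021, 0.0]
force: [0.2, 0.4, -1.9]
opening: 0.0383
gripper_force: 50.9
```

```bash
python3 - <<'E'
from h import *
o=observe();print({k:o[k] for k in('time_s','tcp_pos','ee_rot','force','wrist_torque','opening','gripper_force')})
E
```

```text
{'time_s': 15.8333, 'tcp_pos': array([0.52461347, 0.10566343, 0.12015824]), 'ee_rot': array([-8.92721526e-06,  9.99779994e-01, -2.09750753e-02,  1.02150938e-04]), 'force': array([ 0.18421719,  0.40456364, -1.91092195]), 'wrist_torque': array([ 0.05184379,  0.01015336, -0.00150841]), 'opening': 0.03830770905697357, 'gripper_force': 50.91433346271515}
```

```bash
python3 - <<'E'
from h import *
w=load('w5');R=np.array(w['R']);p=np.array([.5122056,-.28123,.21631682])
for dx in(-.002,-.001,0):
  for h in(.0122,.0142,.0162):
    c=R@(p+[dx,0,h])+w['t'];print(dx,h,'depth',c[2].round(4),'bore px',round(w['fx']*.023/c[2],2),'flat px',round(w['fx']*.04/c[2],2),'row',proj(w,p+[dx,0,h])[1].round(1))
E
```

```text
-0.002 0.0122 depth 0.1456 bore px 52.18 flat px 90.74 row 266.8
-0.002 0.0142 depth 0.1437 bore px 52.88 flat px 91.96 row 269.1
-0.002 0.0162 depth 0.1417 bore px 53.59 flat px 93.21 row 271.5
-0.001 0.0122 depth 0.1453 bore px 52.27 flat px 90.91 row 264.8
-0.001 0.0142 depth 0.1434 bore px 52.98 flat px 92.13 row 267.1
-0.001 0.0162 depth 0.1415 bore px 53.7 flat px 93.38 row 269.4
0 0.0122 depth 0.145 bore px 52.37 flat px 91.08 row 262.8
0 0.0142 depth 0.1431 bore px 53.08 flat px 92.31 row 265.0
0 0.0162 depth 0.1412 bore px 53.8 flat px 93.56 row 267.3
```

```bash
python3 -c "
from plant import close_job;print(close_job())"
```

```text
the job is handed in; nothing more can be done
None
```

I turned the shaft's flat to face the guide, within about 1° by my image fits. The larger collar is now on the shaft, level, boss toward the guide, gripped at about 51 N with its middle at z ≈ 122 mm, and I handed the job in at about 16 s; the 122 mm comes from the pick-up height and the bore's apparent size, because my picture views ran out before the final descent, and the hand-in call returned no verdict.

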